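# Wind down the support leg of a photo boom stand

### The job

Steady the photo boom stand: put the loose yellow foot plate flat under its raised support leg, with the foot over the middle of the square pad, and let go of it. Then wind the red crank grip clockwise, seen from above, until you feel the foot meet the plate and bear on it firmly (the crank grows roughly 1.6 times as heavy as when it ran free), without cranking it hard beyond that, and let go. Leave the other things on the desk where they are.

Things in the scene. Friction and masses are not known exactly. Their poses are not given: they have to be found in the camera images.
- stand: Fixed photo boom stand. Origin: on the vertical axis of its support leg, at desk level. Along its own +y lie a dark base slab (120 mm wide, 18 mm high, 100 to 260 mm from the origin), a column (clamp knob to 48 mm beside it) and a boom 148 to 172 mm high with a camera head (bottom 63 mm up). Over the origin the boom's end carries the grey leg housing and, on top, the crank.
- leg_housing (a point): Centre of the lower end of the fixed grey leg housing, 70 mm above the desk, diameter 42 mm, on the leg's axis. The leg hangs out of it with a round black rubber foot, diameter 40 mm, on the same axis. The foot's underside starts 20 to 30 mm above the desk; how high is set anew each time and is not measured. The leg only moves straight up and down.
- crank_axis (a point): Point on the crank's axis (the vertical through stand), on top of the crank arm, 209 mm above the desk. Clockwise seen from above (about -z), one turn lowers the foot 25 mm; 1.6 turns are available. Turning takes about 6.8 N at the grip, square to the arm, while the leg runs free (less once it is standing still), and 0.8 N more per 10 N of foot load. It stays where it is left.
- crank_grip (a point): Point to grip on the axis of the upright red crank grip, 240 mm above the desk: a cylinder of diameter 18 mm, from 209 to 261 mm above the desk, 50 mm from the crank's axis. Its angle round that axis is arbitrary at the start. It spins freely on its pin, so a hand can go round without turning. Nothing else on the stand is higher than 213 mm.
- foot_load (a point): Marks the desk below the leg (same point as stand). The foot is on a stiff rubber spring: after first touch each mm of leg travel (14 degrees of crank) adds nearly 10 N of foot load. Wanted: about 55 N, that is about 80 degrees of crank past first touch, or about 11.2 N at the grip. 30 to 80 N is good; more than 100 N damages the stand.
- foot_plate: Loose yellow plate, 0.35 kg, 10 mm thick, lying flat on the desk. Origin: underside centre of its square pad, 80 x 80 mm, with a dark round spot in the middle where the foot is to land. A tongue 30 mm wide runs along its own -x to 165 mm from the origin. Own z is up.
- plate_fin (a point): Point inside the upright black fin on the tongue of the foot plate, 140 mm from the plate's origin along its own -x, 30 mm above its underside. The fin is 34 mm long along the plate's x, 12 mm thick along its y (grip it across this) and reaches from 10 to 46 mm above the underside.
- stone_jar_a: Bystander: glass jar with black screw cap, diameter 39 mm, 43 mm high. Origin: underside centre.
- stone_jar_b: Bystander: glass jar with black screw cap, diameter 39 mm, 43 mm high. Origin: underside centre.
- penlight: Bystander: black penlight, 135 mm long along its own y, 16 mm high. Origin: underside centre.

How it is judged:
By the outcome, as a careful person would: the job done as asked, in the order asked, and still so for the second after the job is handed in, with the robot touching nothing.
It also fails if it takes over 72 s, if anything falls off the work surface, if the arm or the gripper's body presses on something with over 40 N, if the wrist force passes 120 N, or if a joint passes its speed limit or range.

### The arm

A 6-joint arm with a two-finger parallel gripper is mounted at the origin on a cart in front of the work surface, level with it; the furniture and walls round the work are solid. World frame = base frame: x ahead of the robot, y to its left, z up, the work surface at z = 0. Lengths are in mm, angles in rad, forces in N, time in s.
With the tool pointing down it reaches from about 300 to 775 mm from the base axis. Payload 14.6 kg.
Tool frame: the origin (TCP) lies on the centre line of the jaws, within the pads' length; the fingertips stand 8 mm ahead of it and the grasp point (between the pads) lies 11 mm behind it; z points along the fingers, y is the direction in which the jaws open and shut (so a half turn about z gives the same grasp; the last joint's range is limited). The gripper opens to 94 mm and grips with 3 to 60 N. Pads are 16 mm wide; open, the fingers measure 119 mm over their backs; the gripper's body (75 mm by 177 mm) begins 78 mm behind the grasp point.
Start: joints at [-1.268, 0.3, 1.521, -0, 1.321, -0.067], TCP at [198.778, -512.812, 213.446] pointing down, gripper open.
Joint ranges: [-3.03, 3.03], [-0.79, 2.21], [0.23, 2.52], [-1.04, 4.18], [0, 3.07], [-2.55, 2.55]. Speed limits (rad/s): [2.22, 2.22, 2.57, 3.14, 3.14, 3.14].

### API

Orientations are given as [roll, pitch, yaw] about the fixed x, y, z axes, in that order (R = Rz(yaw) Ry(pitch) Rx(roll)).
In Python, from cell import read_state, cams, manip gives the robot as it stands.
- The arm moves only by the shell command python3 -m handwheel 'ROWS' [OPENING] [FORCE]. ROWS is JSON, a list of rows, each a list of 4 numbers: the shift along the tool's x, y, z in m, then the turn about the tool's z in degrees. In form: [[dx, dy, dz, turn], ...]. A call has 1 to 5 rows; each row is the pose to reach, as a shift and turn from the pose measured when the call began, along the tool's axes at that moment; what a row does not reach only later rows make up. A row lasts 1/8 s, in which the tool goes at most 62.5 mm and 10.7 degrees, less where a joint would pass 70% of its speed; a pose out of reach is approached as far as the arm can. A call with a gripper value outside its range is refused whole. OPENING is the closure, from 0 (fully open) to 1 (shut), set as the call begins (- or left out, the last holds). The fingers move at their own pace and stop on an object; FORCE is the grip in N (left out, the last holds). Time passes only in rows, so rows that repeat a pose let the fingers close. It gives the time, the measured TCP pose, the force and the opening at its end, in the units of the state.
- read_state(): the state, without advancing time (a new reading comes with each control period).
- cams.camera(name): name is "side" or "top"; returns the picture (480x640x3 uint8, red, green, blue); there is no depth.
- cams.get_calibration(name): a dict with "vertical_fov" (degrees; the focal length in pixels is half the picture's height over the tangent of half this angle, whatever the lens; pixels are square), "cx", "cy" (the principal point, pixels), "dist_coeffs" ([k1, k2, p1, p2, k3] as OpenCV has them; the pictures are not rectified), "R" (3x3) and "t" (3): a world point X has camera coordinates R X + t. Camera axes: x right, y down, z forward; pixel columns grow to the right and rows downward; lengths in mm; the calibration is good to about 2 mm. A picture is of the moment at which its call begins. get_calibration takes no time and is no camera call.
- manip.sign_off(): hands the job in, once; it reports no verdict.
The state is a dict: "clock": time; "joints": joint angles; "qd": joint speeds; "effort": joint torques, N m; "eef_pos": TCP position; "eef_rot": TCP orientation; "wrist_force": force on the tool from outside, world axes, zero at the start; "moment": the same for the moment, N m; "finger_gap": finger opening in mm.
Only numpy, scipy, OpenCV 4.12 (cv2) and the standard library are available. Lean on these libraries where they do the work, as an engineer would, in place of code of your own. Each camera call takes 0.05 s, during which the arm holds its last target. There are 200 camera calls.

## Working session

There is one attempt and no reset: what is moved stays moved. The work goes in short steps, Python scripts to look and compute and a shell command to move; the robot and the scene stay as the last step left them, time stands still between calls to the robot, and variables do not carry over. Pictures are saved under pics/ and viewed, about 8 in all and at most 12, crops included, and the job is handed in when it is done.

```bash
ls; mkdir -p pics
python3 - <<'E'
from cell import read_state,cams
import cv2
for n in("side","top"):
    cv2.imwrite(f"pics/{n}0.png",cams.camera(n)[:,:,::-1]); print(n,cams.get_calibration(n))
print(read_state())
E
```

```text
pics
side {'vertical_fov': 43.65596226888418, 'cx': 327.3535298013573, 'cy': 233.89150677821902, 'dist_coeffs': array([-0.00540346,  0.        ,  0.        ,  0.        ,  0.        ]), 'R': array([[-0.84092247, -0.54109891, -0.00783396],
       [-0.20863193,  0.33752444, -0.91790521],
       [ 0.49932165, -0.7702527 , -0.3967224 ]]), 't': array([558.23252997, 227.02814781, 973.8718532 ])}
top {'vertical_fov': 44.38991694059765, 'cx': 314.17726137667483, 'cy': 243.41160729466304, 'dist_coeffs': array([-0.03579797,  0.        ,  0.        ,  0.        ,  0.        ]), 'R': array([[-0.02105849, -0.99925392,  0.03237518],
       [-0.98652339,  0.01551289, -0.16288326],
       [ 0.1622595 , -0.03536895, -0.98611404]]), 't': array([ 124.55856926,  587.02123411, 1088.28757217])}
{'clock': 0.1, 'joints': array([-1.26762193e+00,  3.00413408e-01,  1.52154805e+00, -1.15812361e-05,
        1.32068224e+00, -6.65917511e-02]), 'qd': array([-0.0009884 , -0.00121593, -0.00078781,  0.00099025,  0.00018993,
       -0.00221744]), 'effort': array([ 1.34171146e-04, -5.32644832e+01, -3.53286231e+01,  7.09198276e-02,
        2.34908215e-02, -4.30771058e-05]), 'eef_pos': array([ 198.69688862, -512.60190637,  212.93194046]), 'eef_rot': array([-3.14054320e+00, -5.87457679e-05,  3.69768991e-01]), 'wrist_force': array([ 0.25596164, -0.30089484,  0.35424669]), 'moment': array([-0.00792113, -0.00187909,  0.0448608 ]), 'finger_gap': 94.36591138681932}
```

View pics/top0.png

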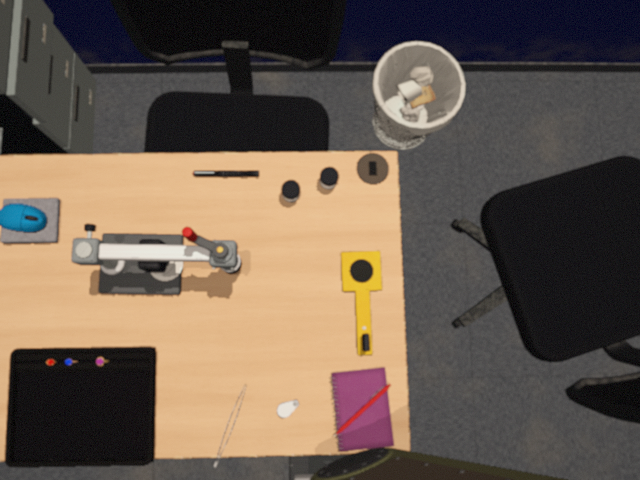

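View pics/side0.png

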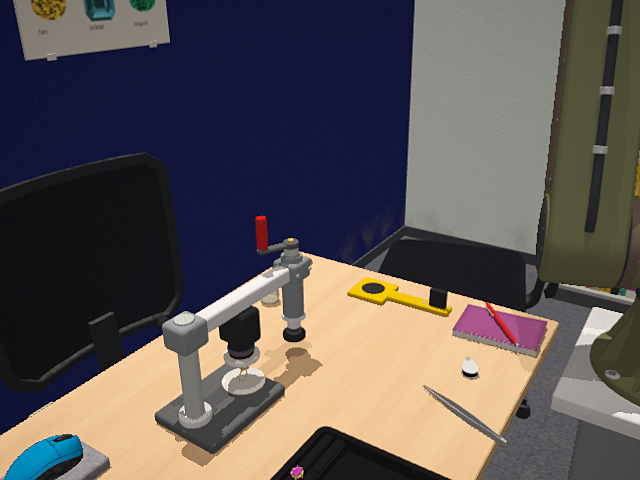

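The top view shows the plate's spot at about (361,271), its fin at (365,343), the crank hub at (220,251) and the red grip at (189,233). The side view shows the hub at (291,241), the grip at (262,233) and the foot at (294,334).

```bash
cat > h.py <<'E'
import numpy as np,cv2
from cell import read_state,cams
def K(c):
    f=240/np.tan(np.radians(c["vertical_fov"]/2)); return np.array([[f,0,c["cx"]],[0,f,c["cy"]],[0,0,1]])
def ray(n,p):
    c=cams.get_calibration(n); u=cv2.undistortPoints(np.array([[p]],float),K(c),c["dist_coeffs"])[0,0]
    d=c["R"].T@np.r_[u,1]; return -c["R"].T@c["t"],d/np.linalg.norm(d)
def plane(n,p,z):
    o,d=ray(n,p); return o+d*(z-o[2])/d[2]
def tri(ps,pt):
    o1,d1=ray("side",ps);o2,d2=ray("top",pt)
    s=np.linalg.lstsq(np.c_[d1,-d2],o2-o1,rcond=None)[0]
    a,b=o1+s[0]*d1,o2+s[1]*d2; return (a+b)/2,np.linalg.norm(a-b)
def proj(n,X):
    c=cams.get_calibration(n); return cv2.projectPoints(np.array([X],float),cv2.Rodrigues(c["R"])[0],c["t"],K(c),c["dist_coeffs"])[0].ravel()
def blob(img,m,box):
    x0,y0,x1,y1=box; k=np.zeros(m.shape,np.uint8); k[y0:y1,x0:x1]=m[y0:y1,x0:x1]
    n,l,st,ce=cv2.connectedComponentsWithStats(k); i=1+np.argmax(st[1:,4]); return ce[i],st[i],l==i
def red(i): i=i.astype(int); return ((i[...,0]>120)&(i[...,1]<70)&(i[...,2]<70)).astype(np.uint8)
def yel(i): i=i.astype(int); return ((i[...,0]>150)&(i[...,1]>120)&(i[...,2]<60)).astype(np.uint8)
def dark(i): return (i.max(2)<60).astype(np.uint8)
E
python3 - <<'E'
from h import *
np.set_printoptions(precision=1,suppress=True)
s=cv2.imread("pics/side0.png")[:,:,::-1];t=cv2.imread("pics/top0.png")[:,:,::-1]
ct,st,_=blob(t,dark(t),(343,255,380,288)); print("spot",ct,st,plane("top",ct,10))
cs,ss,_=blob(s,dark(s),(360,280,390,296)); print("spot side",cs,ss,plane("side",cs,10),tri(cs,ct))
cf,sf,_=blob(t,dark(t),(355,330,375,360)); print("fin",cf,sf,plane("top",cf,40))
cF,sF,_=blob(s,dark(s),(427,282,450,310)); print("fin side",cF,sF,tri(cF,cf))
c,y,m=blob(t,yel(t),(330,240,390,365)); print("yel",y)
# tongue line
for r in(300,310,320,345,352):
    x=np.where(m[r])[0]; print(r,x.min(),x.max(),plane("top",((x.min()+x.max())/2,r),10))
cr,sr,_=blob(t,red(t),(170,215,210,250)); cR,sR,_=blob(s,red(s),(250,205,275,260))
print("grip",cr,sr,cR,sR,tri(cR,cr))
print("hub",tri((291,241),(220,251)),plane("top",(220,251),213))
cc,sc,_=blob(s,dark(s),(278,322,310,345)); print("foot",cc,sc,plane("side",cc,33))
for n,i,b in(("top",t,(160,205,260,285)),("side",s,(235,205,325,350))):
    x0,y0,x1,y1=b; f=4 if n=="top" else 3.5
    cv2.imwrite(f"pics/{n}c.png",cv2.resize(np.ascontiguousarray(i[y0:y1,x0:x1,::-1]),None,fx=f,fy=f))
a=cv2.imread("pics/topc.png");b=cv2.imread("pics/sidec.png");b=b[:, :]
o=np.zeros((max(len(a),len(b)),a.shape[1]+b.shape[1],3),np.uint8);o[:len(a),:a.shape[1]]=a;o[:len(b),a.shape[1]:]=b
cv2.imwrite("pics/crop1.png",o)
E
```

```text
spot [361.1 270.5] [351 261  21  20 320] [539.3  20.6  10. ]
spot side [372.8 287.9] [363 283  21  11 167] [541.8  17.3  10. ] (array([539.4,  21. ,  12.4]), np.float64(0.7984659955184719))
fin [364.8 342.2] [363 335   5  15  61] [399.2  21.6  40. ]
fin side [438.3 293.4] [427 282  23  27 459] (array([398.8,  21.6,  41.3]), np.float64(0.7158045647411835))
yel [ 342  252   39  103 1694]
300 356 368 [481.   20.8  10. ]
310 356 368 [461.4  21.4  10. ]
320 357 369 [441.9  20.1  10. ]
345 357 370 [393.6  20.8  10. ]
352 358 370 [380.2  20.2  10. ]
grip [187.3 232.3] [183 228  13  10  77] [261.3 232. ] [256 215  12  35 352] (array([577.3, 321.6, 238. ]), np.float64(3.5002843682287748))
hub (array([553. , 274.5, 210. ]), np.float64(2.0424634586186645)) [551.6 273.6 213. ]
foot [293.6 334.4] [283 327  22  15 257] [556.9 272.8  33. ]
```

View pics/crop1.png

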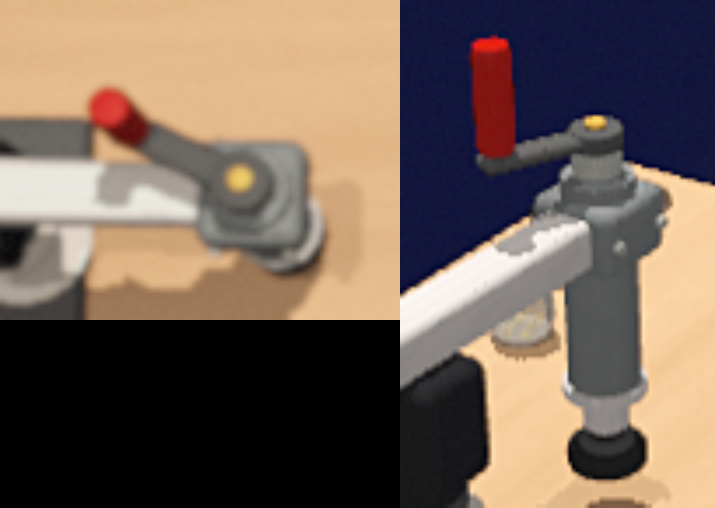

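Everything agrees with the given sizes. The plate is at (539,21) with yaw about 0, the fin at (399,21.5), the leg axis at about (554,274) and the grip about 52 mm out at about 64°. I'll move above the fin.

```bash
python3 -m handwheel '[[0.38,-0.4255,0.07,21],[0.38,-0.4255,0.07,21],[0.38,-0.4255,0.07,21],[0.38,-0.4255,0.07,21],[0.38,-0.4255,0.07,21]]' 0 40
```

```text
clock: 0.72
eef_pos: [307.9, -220.5, 175.1]
eef_rot: [-3.141, 0.0, 0.003]
wrist_force: [-0.1, 0.2, 0.1]
finger_gap: 94.5
```

```bash
python3 -m handwheel '[[0.091,-0.242,0.055,0],[0.091,-0.242,0.055,0],[0.091,-0.242,0.055,0],[0.091,-0.242,0.055,0],[0.091,-0.242,0.055,0]]'
python3 - <<'E'
from h import *
t=cams.camera("top"); s=cams.camera("side")
cv2.imwrite("pics/side1.png",s[180:420,240:560,::-1].repeat(2,0).repeat(2,1))
E
```

```text
clock: 1.35
eef_pos: [398.2, 24.6, 119.4]
eef_rot: [-3.14, 0.002, 0.007]
wrist_force: [0.1, -1.3, 0.1]
finger_gap: 93.6
```

View pics/side1.png

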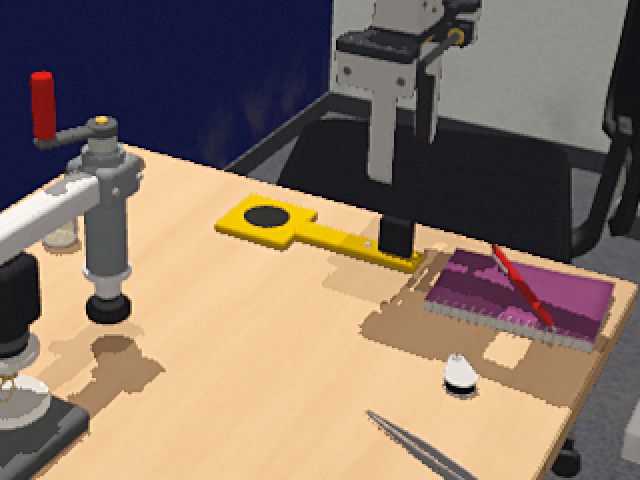

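The gripper straddles the fin, which is at (397,240) in the crop. I'll descend and close.

```bash
python3 -m handwheel '[[0.001,0.003,0.05,0],[0.001,0.003,0.08,0],[0.001,0.003,0.095,0],[0.001,0.003,0.0975,0],[0.001,0.003,0.0975,0]]'; python3 -m handwheel '[[0,0,0,0],[0,0,0,0],[0,0,0,0],[0,0,0,0],[0,0,0,0]]' 1 40
```

```text
clock: 2.08
eef_pos: [399.2, 19.7, 22.8]
eef_rot: [-3.141, 0.001, 0.005]
wrist_force: [0.1, 0.2, -0.1]
finger_gap: 94.2
clock: 2.7
eef_pos: [399.2, 19.7, 22.8]
eef_rot: [-3.141, 0.001, 0.005]
wrist_force: [-0.2, 0.4, -1.1]
finger_gap: 47.1
```

```bash
python3 -m handwheel '[[0,0,0,0],[0,0,0,0],[0,0,0,0],[0,0,0,0],[0,0,0,0]]' ; python3 -m handwheel '[[0,0,0,0],[0,0,0,0]]' - 60
```

```text
clock: 3.32
eef_pos: [399.1, 19.7, 22.8]
eef_rot: [-3.141, 0.001, 0.005]
wrist_force: [0.0, -0.4, 0.4]
finger_gap: 11.9
clock: 3.58
eef_pos: [399.2, 19.7, 22.8]
eef_rot: [-3.141, 0.001, 0.005]
wrist_force: [-0.3, 0.3, -0.4]
finger_gap: 11.6
```

Gripped, with a 12 mm gap as expected. I'll slide it along the desk most of the way and then check.

```bash
python3 -m handwheel '[[0.005,-0.03,-0.001,0],[0.015,-0.07,-0.001,0],[0.015,-0.11,-0.001,0],[0.015,-0.15,-0.001,0],[0.015,-0.18,-0.001,0]]'; python3 -m handwheel '[[0,0,0,0],[0,-0.02,0,0],[0,-0.04,0,0],[0,-0.06,0,0],[0,-0.066,0,0]]'; python3 -m handwheel '[[0,0,0,0]]'
python3 - <<'E'
from h import *
t=cams.camera("top"); s=cams.camera("side")
np.set_printoptions(precision=1,suppress=True)
c,y,m=blob(t,yel(t),(150,200,300,365)); print("yel",y)
np.save("t2.npy",t);np.save("s2.npy",s)
o=np.hstack([t[200:380,160:320],s[210:390,230:390]])[:,:,::-1]
cv2.imwrite("pics/c2.png",cv2.resize(np.ascontiguousarray(o),None,fx=2.5,fy=2.5))
E
```

```text
clock: 4.2
eef_pos: [412.6, 201.2, 23.6]
eef_rot: [-3.141, 0.002, 0.006]
wrist_force: [0.3, 0.1, -4.0]
finger_gap: 11.4
clock: 4.82
eef_pos: [412.1, 267.7, 23.4]
eef_rot: [-3.141, 0.002, 0.006]
wrist_force: [-0.6, -1.5, -2.4]
finger_gap: 11.8
clock: 4.95
eef_pos: [412.0, 267.6, 23.3]
eef_rot: [-3.141, 0.003, 0.007]
wrist_force: [0.0, 1.1, -2.4]
finger_gap: 11.8
yel [216 248  39  53 821]
```

View pics/c2.png

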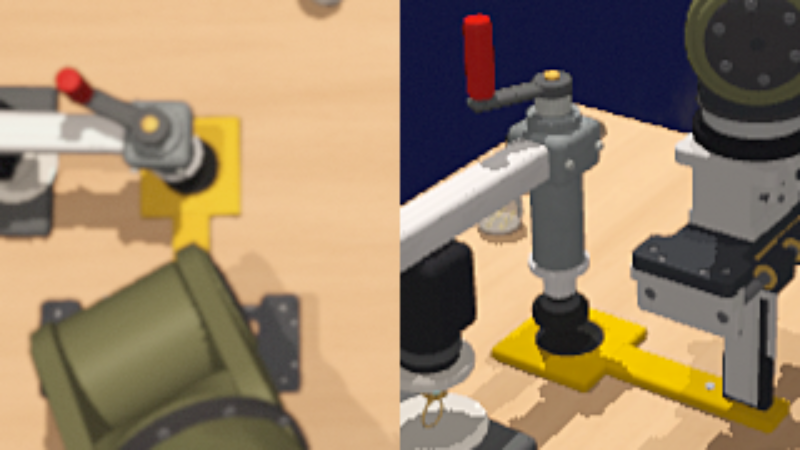

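Run:
```python
from h import *
np.set_printoptions(precision=1,suppress=True)
t=np.load("t2.npy");s=np.load("s2.npy")
def gold(i): i=i.astype(int); return ((i[...,0]>160)&(i[...,1]>110)&(i[...,2]<90)).astype(np.uint8)
g,gs,_=blob(t,gold(t),(212,243,228,257)); G,Gs,_=blob(s,gold(s),(283,232,300,246))
print("gold",g,gs,G,Gs,tri(G,g),plane("top",g,213),plane("side",G,213))
# dedicated check of side foot (initial image, plate absent): axis col
s0=cv2.imread("pics/side0.png")[:,:,::-1]
c,st,m=blob(s0,dark(s0),(278,322,310,345)); print("foot",c,st)
for z in(28,31,34): print(z,plane("side",c,z))
for X in((552,274),(554,274),(556,274),(554,271),(554,277)): print(X,proj("side",(*X,33)),proj("top",(*X,213)))
# plate: pad edges top view
m=yel(t)
for r in (255,262,268,275,280): x=np.where(m[r,200:270])[0]+200; print(r,x.min(),x.max(),plane("top",(x.max()+.5,r),10))
for q in (240,246,250): y=np.where(m[:,q])[0]; print(q,y.min(),y.max(),plane("top",(q,y.min()-.5),10),plane("top",(q,y.max()+.5),10))
```

```text
Traceback (most recent call last):
  File "h.py", line 18, in blob
    n,l,st,ce=cv2.connectedComponentsWithStats(k); i=1+np.argmax(st[1:,4]); return ce[i],st[i],l==i
                                                       ~~~~~~~~~^^^^^^^^^^
ValueError: attempt to get argmax of an empty sequence
```

Run:
```python
from h import *
np.set_printoptions(precision=1,suppress=True)
t=np.load("t2.npy");s=np.load("s2.npy")
def gold(i): i=i.astype(int); return ((i[...,0]-i[...,2]>70)&(i[...,1]-i[...,2]>35)).astype(np.uint8)
g,gs,_=blob(t,gold(t),(214,244,226,255)); G,Gs,_=blob(s,gold(s),(284,234,298,244))
print("gold",g,gs,G,Gs,tri(G,g),plane("top",g,213),plane("side",G,213))
s0=cv2.imread("pics/side0.png")[:,:,::-1]
c,st,m=blob(s0,dark(s0),(278,322,310,345)); print("foot",c,st)
for z in(28,31,34): print(z,plane("side",c,z))
for X in((552,274),(554,274),(556,274),(554,271),(554,277)): print(X,proj("side",(*X,33)),proj("top",(*X,213)))
m=yel(t)
for r in (255,262,268,275,280): x=np.where(m[r,200:270])[0]+200; print(r,x.max(),plane("top",(x.max()+.5,r),10))
for q in (240,246,250): y=np.where(m[:,q])[0]; print(q,y.min(),y.max(),plane("top",(q,y.min()-.5),10),plane("top",(q,y.max()+.5),10)) if len(y) else 0
```

```text
gold [219.5 249.2] [217 246   6   7  36] [290.3 239.5] [288 238   6   4  22] (array([555. , 274.7, 212.4]), np.float64(0.6415389638607623)) [554.7 274.4 213. ] [554.5 275.9 213. ]
foot [293.6 334.4] [283 327  22  15 257]
28 [561.5 266.6  28. ]
31 [558.7 270.3  31. ]
34 [555.9 274.   34. ]
(552, 274) [295.5 335.6] [219.7 250.8]
(554, 274) [294.6 335.2] [219.7 249.6]
(556, 274) [293.6 334.9] [219.7 248.4]
(554, 271) [295.6 334.4] [221.6 249.5]
(554, 277) [293.6 336.1] [217.9 249.6]
255 254 [573.8 231.   10. ]
262 254 [559.8 231.1  10. ]
268 254 [547.9 231.2  10. ]
275 254 [534.  231.2  10. ]
280 254 [524.1 231.3  10. ]
240 248 298 [589.3 259.6  10. ] [488.4 259.7  10. ]
246 248 285 [589.1 247.8  10. ] [513.6 248.   10. ]
250 248 285 [588.9 239.9  10. ] [513.5 240.1  10. ]
```

Leg axis is at (555,275) and the plate centre is now at about (552,270). I'll shift +3 mm in x and +5 mm in y, then lower.

```bash
python3 -m handwheel '[[0.003,-0.005,0,0],[0.003,-0.005,0,0],[0.003,-0.005,0.0008,0],[0.003,-0.005,0.0008,0]]'
python3 - <<'E'
from h import *
np.set_printoptions(precision=1,suppress=True)
t=cams.camera("top");s=cams.camera("side")
m=yel(t)
for r in (258,268): x=np.where(m[r,200:270])[0]+200; print(r,x.max(),plane("top",(x.max()+.5,r),10))
for q in (240,248): y=np.where(m[:,q])[0]; print(q,y.min(),y.max(),plane("top",(q,y.min()-.5),10),plane("top",(q,y.max()+.5),10))
print(proj("side",(555,275,10)))
cv2.imwrite("pics/c3.png",cv2.resize(np.ascontiguousarray(s[300:380,250:350,::-1]),None,fx=6,fy=6,interpolation=cv2.INTER_CUBIC))
E
```

```text
clock: 5.55
eef_pos: [415.2, 272.3, 22.8]
eef_rot: [-3.141, 0.002, 0.006]
wrist_force: [-2.1, -1.1, 2.9]
finger_gap: 11.7
258 252 [567.9 235.   10. ]
268 252 [548.  235.1  10. ]
240 246 299 [593.3 259.6  10. ] [486.4 259.7  10. ]
248 246 283 [593.  243.8  10. ] [517.5 244.   10. ]
[294.2 346.7]
```

View pics/c3.png

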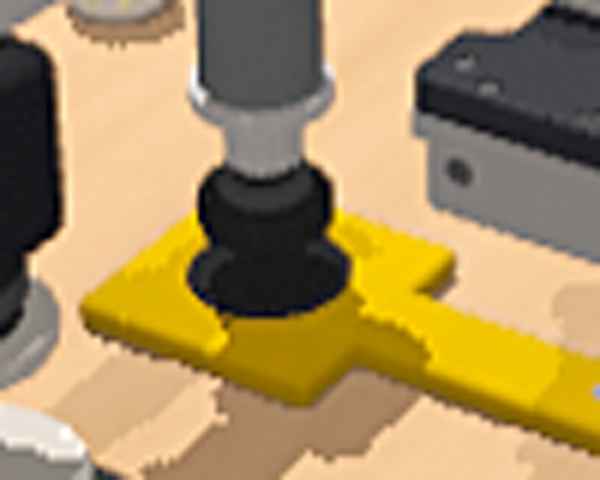

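The spot lies concentric under the foot, at col 294.5 against 294.2 predicted. I'll let go, rise, and refine the grip position.

```bash
python3 -m handwheel '[[0,0,0,0],[0,0,0,0],[0,0,0,0],[0,0,0,0],[0,0,-0.02,0]]' 0.5; python3 -m handwheel '[[0,0,-0.05,0],[0,0,-0.11,0],[0,0,-0.17,0],[0,0,-0.23,0],[0,0,-0.26,0]]'
python3 - <<'E'
from h import *
np.set_printoptions(precision=1,suppress=True)
t=cams.camera("top");s=cams.camera("side")
m=yel(t)
for r in (258,268): x=np.where(m[r,200:270])[0]+200; print(r,x.max(),plane("top",(x.max()+.5,r),10))
for q in (248,): y=np.where(m[:,q])[0]; print(q,y.min(),y.max(),plane("top",(q,y.min()-.5),10),plane("top",(q,y.max()+.5),10))
cr,sr,k=blob(t,red(t),(170,215,210,250)); cR,sR,K2=blob(s,red(s),(250,205,275,260))
p,e=tri(cR,cr); print(p,e)
# top face: brighter, use upper-left disc of top blob / top ellipse in side
y,x=np.where(K2); print("side ends",x[y<=y.min()+2].mean(),y.min(),x[y>=y.max()-2].mean(),y.max())
for z,q in((258,(x[y<=y.min()+4].mean(),y.min()+2)),): print(plane("side",q,261))
a=np.array([555,275.]);
for P in (p[:2],plane("side",(x[y<=y.min()+4].mean(),y.min()+2),261)[:2],plane("top",(186.5,231.2),261)[:2]):
    d=P-a; th=np.arctan2(d[1],d[0]); print(P,np.hypot(*d),np.degrees(th),a+50*np.array([np.cos(th),np.sin(th)]))
E
```

```text
clock: 6.28
eef_pos: [414.5, 271.9, 42.0]
eef_rot: [3.141, 0.004, 0.006]
wrist_force: [-0.3, 0.8, 0.6]
finger_gap: 47.2
clock: 6.9
eef_pos: [415.9, 272.3, 305.4]
eef_rot: [-3.14, 0.001, 0.006]
wrist_force: [0.1, -0.4, -1.1]
finger_gap: 46.9
258 252 [567.9 235.   10. ]
268 252 [548.  235.1  10. ]
248 246 283 [593.  243.8  10. ] [517.5 244.   10. ]
[577.3 321.3 237.8] 3.090529047296482
side ends 260.5263157894737 215 261.85714285714283 248
[578.  318.1 261. ]
[577.3 321.3] 51.3609336302957 64.31041643359129 [576.7 320.1]
[578.  318.1] 48.82676073496087 61.94010561315261 [578.5 319.1]
[576.2 319.6] 49.42446971767774 64.57362737474472 [576.5 320.2]
```

The plate stayed put, and the grip is at (577,320), 64°.

```bash
python3 -m handwheel '[[0.06,-0.018,0,0],[0.12,-0.035,0,0],[0.161,-0.047,0,0],[0.161,-0.047,0,0],[0.161,-0.047,0,0]]'; python3 -m handwheel '[[0,0,0.03,0],[0,0,0.06,0],[0,0,0.074,0],[0,0,0.076,0],[0,0,0.076,0]]' ; python3 -m handwheel '[[0,0,0,0],[0,0,0,0],[0,0,0,0],[0,0,0,0],[0,0,0,0]]' 1 50
```

```text
clock: 7.62
eef_pos: [576.5, 320.4, 304.4]
eef_rot: [-3.14, 0.001, 0.006]
wrist_force: [-0.2, -0.1, -0.2]
finger_gap: 47.1
clock: 8.25
eef_pos: [576.5, 320.7, 229.8]
eef_rot: [-3.139, -0.001, 0.007]
wrist_force: [-0.8, -0.2, 0.4]
finger_gap: 46.8
clock: 8.88
eef_pos: [576.6, 320.4, 229.8]
eef_rot: [-3.14, -0.001, 0.006]
wrist_force: [-0.0, -2.9, 1.2]
finger_gap: 17.3
```

```bash
cat > c.py <<'E'
import sys; from h import *
np.set_printoptions(precision=1,suppress=True)
s=read_state(); p=s["eef_pos"]; a=np.array([555,275.]); d=p[:2]-a; th=np.arctan2(d[1],d[0]); f=s["wrist_force"]
e=np.array([np.sin(th),-np.cos(th)]) # clockwise
print("ang %.1f r %.1f Ftan(resist) %.1f Frad %.1f Fz %.1f z %.1f"%(np.degrees(th),np.hypot(*d),-f[:2]@e,f[:2]@d/np.hypot(*d),f[2],p[2]))
y=s["eef_rot"][2]; st,n=float(sys.argv[1]),int(sys.argv[2])
print([[round(float(v),4) for v in (w@[np.cos(y),np.sin(y)]/1e3,w@[np.sin(y),-np.cos(y)]/1e3)] for i in range(1,n+1) for q in[th-np.radians(st*i)] for w in[a+50*np.array([np.cos(q),np.sin(q)])-p[:2]]])
E
python3 c.py 12 5
```

```text
ang 64.6 r 50.3 Ftan(resist) -1.2 Frad -2.7 Fz 1.2 z 229.8
[[0.0088, 0.0058], [0.0163, 0.013], [0.0222, 0.0217], [0.0261, 0.0313], [0.028, 0.0416]]
```

```bash
python3 -m handwheel '[[0.0088,0.0058,0,0],[0.0163,0.013,0,0],[0.0222,0.0217,0,0],[0.0261,0.0313,0,0],[0.028,0.0416,0,0]]'; python3 c.py 12 5
```

```text
clock: 9.5
eef_pos: [604.9, 280.1, 230.0]
eef_rot: [-3.137, -0.001, 0.007]
wrist_force: [-2.1, 6.1, -0.3]
finger_gap: 17.4
ang 5.9 r 50.1 Ftan(resist) 6.3 Frad -1.4 Fz -0.3 z 230.0
[[-0.0002, 0.0105], [-0.0025, 0.0207], [-0.0069, 0.0302], [-0.0131, 0.0386], [-0.0209, 0.0455]]
```

```bash
python3 -m handwheel '[[-0.0002,0.0105,0,0],[-0.0025,0.0207,0,0],[-0.0069,0.0302,0,0],[-0.0131,0.0386,0,0],[-0.0209,0.0455,0,0]]'; python3 c.py 12 3
```

```text
clock: 10.12
eef_pos: [584.8, 234.9, 230.0]
eef_rot: [-3.135, -0.004, 0.008]
wrist_force: [5.1, 6.1, -0.6]
finger_gap: 17.2
ang -53.3 r 49.9 Ftan(resist) 7.8 Frad -1.8 Fz -0.6 z 230.0
[[-0.009, 0.0053], [-0.0189, 0.0086], [-0.0293, 0.0097]]
```

```bash
python3 -m handwheel '[[-0.009,0.0053,0,0],[-0.0189,0.0086,0,0],[-0.0293,0.0097,0,0]]'; python3 c.py 12 2
```

```text
clock: 10.5
eef_pos: [556.2, 225.0, 230.0]
eef_rot: [-3.135, -0.006, 0.007]
wrist_force: [7.3, 2.8, -3.3]
finger_gap: 17.4
ang -88.6 r 50.0 Ftan(resist) 7.4 Frad -2.6 Fz -3.3 z 230.0
[[-0.0104, -0.001], [-0.0204, -0.004]]
```

```bash
python3 -m handwheel '[[-0.0104,-0.001,0,0],[-0.0204,-0.004,0,0]]'; python3 c.py 12 2
```

```text
clock: 10.75
eef_pos: [536.3, 228.5, 229.9]
eef_rot: [-3.135, -0.008, 0.007]
wrist_force: [7.3, -0.0, -3.5]
finger_gap: 17.3
ang -111.9 r 50.1 Ftan(resist) 6.8 Frad -2.7 Fz -3.5 z 229.9
[[-0.0092, -0.005], [-0.0172, -0.0118]]
```

```bash
python3 -m handwheel '[[-0.0092,-0.005,0,0],[-0.0172,-0.0118,0,0]]'; python3 c.py 12 2
python3 - <<'E'
from h import *
s=cams.camera("side"); cv2.imwrite("pics/c4.png",cv2.resize(np.ascontiguousarray(s[300:380,250:350,::-1]),None,fx=6,fy=6,interpolation=cv2.INTER_CUBIC))
E
```

```text
clock: 11.0
eef_pos: [519.5, 239.6, 229.8]
eef_rot: [-3.136, -0.009, 0.006]
wrist_force: [5.8, -2.0, -1.5]
finger_gap: 17.1
ang -135.1 r 50.1 Ftan(resist) 5.5 Frad -2.7 Fz -1.5 z 229.8
[[-0.0064, -0.0083], [-0.0111, -0.0176]]
```

View pics/c4.png

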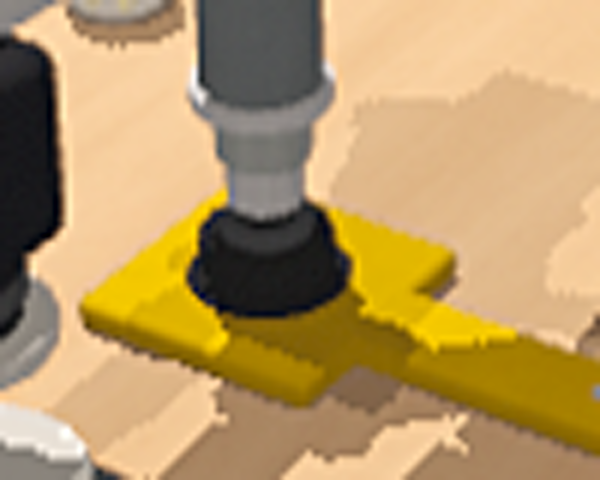

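The foot has come down, its top from crop row 165 to about 205. It still looks 5–7 mm above the plate, and the force is still at the free level. I'll go on.

```bash
python3 -m handwheel '[[-0.0064,-0.0083,0,0],[-0.0111,-0.0176,0,0]]'; python3 c.py 12 3
```

```text
clock: 11.3
eef_pos: [507.9, 257.4, 229.8]
eef_rot: [-3.136, -0.01, 0.006]
wrist_force: [6.0, -4.5, -3.5]
finger_gap: 17.4
ang -159.5 r 50.3 Ftan(resist) 6.3 Frad -4.1 Fz -3.5 z 229.8
[[-0.0023, -0.0102], [-0.0026, -0.0207], [-0.0009, -0.031]]
```

```bash
python3 -m handwheel '[[-0.0023,-0.0102,0,0],[-0.0026,-0.0207,0,0]]'; python3 c.py 12 2
```

```text
clock: 11.55
eef_pos: [504.9, 277.5, 229.8]
eef_rot: [-3.138, -0.008, 0.006]
wrist_force: [0.1, -7.4, 1.0]
finger_gap: 17.3
ang 177.2 r 50.1 Ftan(resist) 7.4 Frad -0.4 Fz 1.0 z 229.8
[[0.0018, -0.0103], [0.0056, -0.0201]]
```

```bash
python3 -m handwheel '[[0.0018,-0.0103,0,0],[0.0056,-0.0201,0,0]]'; python3 c.py 12 2
```

```text
clock: 11.8
eef_pos: [510.0, 297.3, 229.8]
eef_rot: [-3.14, -0.006, 0.006]
wrist_force: [-1.6, -5.9, 1.0]
finger_gap: 17.3
ang 153.6 r 50.2 Ftan(resist) 6.0 Frad -1.2 Fz 1.0 z 229.8
[[0.0058, -0.0087], [0.0132, -0.0161]]
```

```bash
python3 -m handwheel '[[0.0058,-0.0087,0,0],[0.0132,-0.0161,0,0]]'; python3 c.py 12 2
```

```text
clock: 12.05
eef_pos: [522.6, 313.3, 229.7]
eef_rot: [-3.141, -0.004, 0.006]
wrist_force: [-4.3, -7.0, 1.4]
finger_gap: 17.4
ang 130.2 r 50.2 Ftan(resist) 7.8 Frad -2.6 Fz 1.4 z 229.7
[[0.0088, -0.0057], [0.0185, -0.0096]]
```

```bash
python3 -m handwheel '[[0.0088,-0.0057,0,0],[0.0185,-0.0096,0,0]]'; python3 c.py 12 2
```

```text
clock: 12.3
eef_pos: [540.3, 323.1, 229.7]
eef_rot: [3.142, -0.001, 0.007]
wrist_force: [-6.4, -4.8, 2.6]
finger_gap: 17.3
ang 106.9 r 50.3 Ftan(resist) 7.6 Frad -2.8 Fz 2.6 z 229.7
[[0.0104, -0.0016], [0.0208, -0.0014]]
```

```bash
python3 -m handwheel '[[0.0104,-0.0016,0,0],[0.0208,-0.0014,0,0]]'; python3 c.py 10 2;  python3 - <<'E'
from h import *
s=cams.camera("side"); cv2.imwrite("pics/c5.png",cv2.resize(np.ascontiguousarray(s[300:380,250:350,::-1]),None,fx=6,fy=6,interpolation=cv2.INTER_CUBIC))
E
```

```text
clock: 12.55
eef_pos: [560.2, 325.2, 229.7]
eef_rot: [-3.142, 0.003, 0.008]
wrist_force: [-9.7, -2.3, 3.7]
finger_gap: 17.5
ang 84.1 r 50.4 Ftan(resist) 9.5 Frad -3.3 Fz 3.7 z 229.7
[[0.0085, 0.0022], [0.0166, 0.0053]]
```

View pics/c5.png

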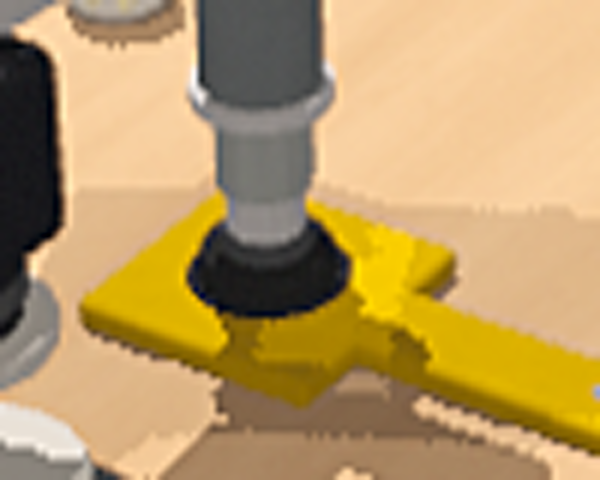

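The foot is now on the spot and the force has risen to 9.5 N at 340° turned. I'll take smaller steps.

```bash
python3 -m handwheel '[[0.0085,0.0022,0,0],[0.0166,0.0053,0,0]]'; python3 c.py 10 1
```

```text
clock: 12.85
eef_pos: [576.8, 320.6, 229.5]
eef_rot: [-3.14, 0.006, 0.008]
wrist_force: [-11.9, 1.5, 3.4]
finger_gap: 17.3
ang 64.5 r 50.6 Ftan(resist) 11.4 Frad -3.8 Fz 3.4 z 229.5
[[0.0072, 0.005]]
```

That is 11.4 N at 360° turned. Fitting the last three readings puts first touch at about 285–290°, so the load is about 50–55 N, on target. I'll release and retreat upward.

```bash
python3 -m handwheel '[[0,0,0,0],[0,0,0,0],[0,0,0,0],[0,0,0,0]]' 0.5; python3 -m handwheel '[[0,0,-0.03,0],[0,0,-0.08,0],[0,0,-0.12,0],[0,0,-0.12,0]]'; python3 -m handwheel '[[-0.06,0,0,0],[-0.12,0,0,0],[-0.16,0,0,0],[-0.16,0,0,0],[-0.16,0,0,0]]'
python3 - <<'E'
from h import *
np.set_printoptions(precision=1,suppress=True)
t=cams.camera("top");s=cams.camera("side")
m=yel(t)
for r in (258,268): x=np.where(m[r,200:270])[0]+200; print(r,x.max(),plane("top",(x.max()+.5,r),10))
y=np.where(m[:,248])[0]; print(y.min(),y.max())
cr,sr,k=blob(t,red(t),(150,200,260,300)); print("grip",cr)
o=np.hstack([t[150:390,150:310],s[210:390,230:390].repeat(4,0)[::3]]) [:,:,::-1]
cv2.imwrite("pics/c6.png",cv2.resize(np.ascontiguousarray(o),None,fx=2.4,fy=2.4))
print(read_state()["wrist_force"])
E
```

```text
clock: 13.35
eef_pos: [576.7, 320.7, 229.6]
eef_rot: [-3.14, 0.006, 0.008]
wrist_force: [-0.4, -0.4, -0.0]
finger_gap: 46.6
clock: 13.85
eef_pos: [577.8, 320.7, 353.2]
eef_rot: [-3.138, 0.0, 0.008]
wrist_force: [-0.9, -0.7, -0.1]
finger_gap: 46.9
clock: 14.48
eef_pos: [418.2, 319.3, 352.7]
eef_rot: [-3.138, 0.001, 0.008]
wrist_force: [0.4, 0.0, -0.1]
finger_gap: 46.7
258 252 [567.9 235.   10. ]
268 252 [548.  235.1  10. ]
247 284
grip [187.5 232.1]
[-0.2 -0.  -1. ]
```

View pics/c6.png

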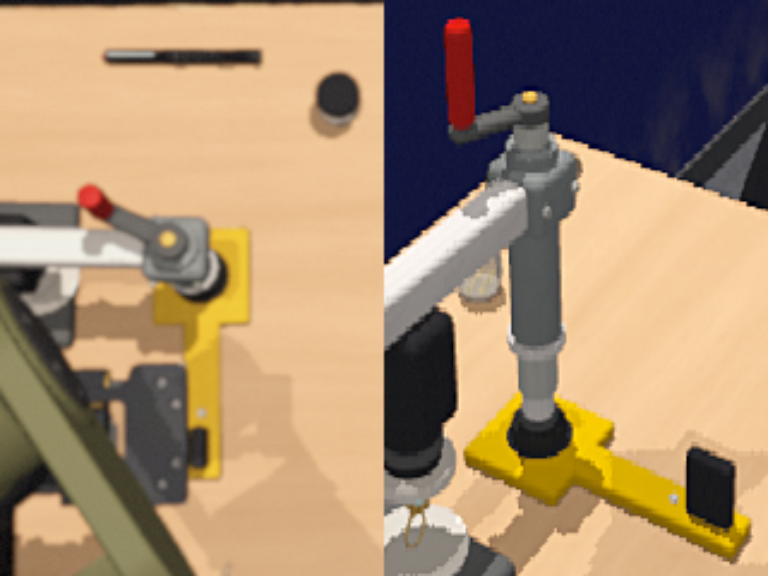

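The plate hasn't moved and the foot is standing on its spot. The crank stays where I left it, with the grip back at its starting pixel after one full turn. The bystanders are untouched and the gripper is clear.

```bash
python3 -c "
from cell import manip; print(manip.sign_off())"
```

```text
the job is handed in; nothing more can be done
None
```

The foot plate is under the support leg and the crank is wound to a firm bearing. I handed the job in at about 14.5 s on the robot's clock.

- **Plate:** I gripped it by its fin, slid it along the desk and let go. By my estimate its centre is at (555, 274) mm, and the leg axis is at (555, 275) mm. The final picture shows the foot standing on the dark spot. The plate had shifted by no more than a pixel (about 2 mm).
- **Crank:** I wound it 360° clockwise. The grip force averaged about 6.8 N running free and rose through 7.6 and 9.5 to 11.4 N, about 1.7 times as heavy. I put the foot load at 50–58 N, wanted about 55 N. The crank stayed put when I let go.
- **Uncertainty:** Single force readings scattered by about 1 N, so the load is good to about ±10 N. The last three force readings put first touch between 276° and 303°, against at most 288° from the dimensions given.
- **Other things on the desk:** The arm went near none of them. The penlight and one jar look unmoved in the final picture; the other jar was outside that crop. The gripper ended clear, with wrist force near zero.

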